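# Turn over a leaf of the component sample binder

## Robot

A 7-joint arm with a two-finger parallel gripper is mounted at the origin on the work surface. World frame = base frame: x ahead of the robot, y to its left, z up, the work surface at z = 0. Lengths are in m, angles in rad, forces in N, time in s.
With the tool pointing down it reaches from about 0.4 to 0.85 m from the base axis. Payload 10.4 kg.
Tool frame: the origin (TCP) lies midway between the tips of the shut fingers; the grasp point (between the pads) lies 19 mm behind it; z points along the fingers, y is the line along which they close (so a half turn about z gives the same grasp; the last joint's range is limited). The gripper opens to 87 mm and grips with 3 to 60 N. Pads are 19 mm wide; open, the fingers measure 117 mm over their backs; the gripper's body (75 mm by 190 mm) begins 51 mm behind the grasp point.
Start: joints at [-1.364, 0.332, -0.065, 1.46, 0.022, 1.35, -0.088], TCP at [0.142, 0.609, 0.223] pointing down, gripper open.
Joint ranges: [-2.6, 2.6], [-0.5, 2.12], [-1.47, 1.34], [0.16, 2.42], [-1.27, 4.41], [0.06, 2.06], [-2.6, 2.6]. Speed limits (rad/s): [2.22, 2.22, 2.79, 2.79, 3.14, 3.14, 3.14].

## Interface

Orientations are given as a unit quaternion [x, y, z, w].
In Python, from bench import r gives the robot as it stands.
- The arm moves only by the tool move_arm, never from a script. Its argument "targets" is a list of rows, each a list of 3 entries, a list of its own where there are three numbers: the shift along the tool's x, y, z in cm, then the turn, a rotation vector about the tool's x, y, z in rad, then the opening in per cent of the stroke, from 0 (shut) to 100 (fully open). In form: [[[x, y, z], [wx, wy, wz], gripper], ...]. A call has 1 to 20 rows; each row shifts and turns the commanded pose from where the row before left it, along the tool's axes as they then stand; what a row does not reach is not made up. A row lasts 1/8 s, in which the tool goes at most 62.5 mm and 10.7 degrees, less where a joint would pass 70% of its speed; a pose out of reach is approached as far as the arm can. A call with a gripper value outside its range is refused whole. The fingers move at their own pace and stop on an object; "grip_force" is the grip in N (left out, the last holds). Time passes only in rows, so rows that do not move let the fingers close. It gives the time, the measured TCP pose, the force, the opening and the grip force at its end, in the units of the state.
- r.read_state(): the state, without advancing time (a new reading comes with each control period).
- r.camera(name): name is "scene" or "top"; returns a dict with "image" (420x560x3 uint8, blue, green, red), "vertical_fov" (degrees; the focal length in pixels is half the picture's height over the tangent of half this angle, whatever the lens; pixels are square), "cx", "cy" (the principal point, pixels), "cam_to_world" (4x4, takes a point from camera to world coordinates). Camera axes: x right, y down, z forward; pixel columns grow to the right and rows downward; lengths in m; the calibration is good to about 2 mm. A picture is of the moment at which its call begins. There is no depth.
- r.close_job(): hands the job in; it is judged then, once.
The state is a dict: "time": time; "joint_positions": joint angles; "joint_vel": joint speeds; "joint_torque": joint torques, N m; "ee_pos": TCP position; "eef_rot": TCP orientation; "ft_force": force on the tool from outside, world axes, zero at the start; "torque": the same for the moment, N m; "width": finger opening in m; "grip_force": force on a finger pad.
Only numpy, scipy, OpenCV 4.12 (cv2) and the standard library are available. Lean on these libraries where they do the work, as an engineer would, in place of code of your own. Each camera call takes 0.05 s, during which the arm holds its last target. There are 200 camera calls.

## Task

An open component sample binder lies on the electronics bench with one stiff leaf left half turned, and somebody has put a flux tin down on the left-hand page. Use only the fingertips, pinching and lifting nothing: first push the tin off the left-hand page so that it stands on the bench clear of the binder, then turn that one leaf over the rings and press it down gently until it lies flat on the left-hand page. Leave the next leaf lying on the right, do not shift the binder, and do not disturb the other things on the bench.

Things in the scene. Friction and masses are not known exactly. Their poses are not given: they have to be found in the camera images.
- book: Open ring binder, loose, 0.95 kg. Origin: centre of its underside, below the middle ring. x runs along the spine, y across the left-hand page, z up. Cover 212 (x) by 282 mm (y), 3 mm thick. Grey leaves, 190 mm long in x, lie from 8 to 130 mm either side of the spine; index tabs reach 144 mm. Steel rings at x = -70, 0, 70 mm, 27 mm across, stand up to 26 mm above the bench.
- leaf (a joint): Angle of the half-turned leaf about the spine line (along x, 13 mm above the bench): 0 flat on the right (-y), 1.57 upright, 3.14 flat on the left-hand page (+y). Starts at 0.4 to 0.8. Rigid sheet 190 x 122 x 4 mm, 0.1 to 0.16 kg, tight on the rings: it stays at any angle where it is left, and takes up to 2 N at its tab to turn. It stops rigidly at 0 and 3.14.
- leaf_tab (a point): Middle of the outer edge of the half-turned leaf's index tab, half-way through its thickness, 144 mm from the spine line. The tab is 40 mm long along the spine, 4 mm thick and sticks out 14 mm beyond the leaf, at the middle of the leaf's free edge.
- next_leaf (a joint): Angle of the leaf that lies flat on the right below the half-turned one, about the same spine line: 0 flat. It can be turned up by mistake.
- left_page (a point): Centre of the left-hand page, on its upper face, 11 mm above the bench (as is the top of the leaf lying flat on the right) and 69 mm from the spine line.
- tin: Round aluminium flux tin with a lid, 52 mm across and 24.5 mm tall, 0.06 to 0.12 kg, closed, standing on the left-hand page 60 to 80 mm from the spine line. Origin: centre of its underside, z up.
- solder: Bystander: small black spool of solder wire standing upright, 54 mm across, 38 mm tall, beyond the far end of the binder. Origin: centre of its underside.
- driver: Bystander: orange-handled screwdriver 160 mm long, lying near the binder's near end, across its spine line. Origin: below its middle.
- jar: Bystander: small jar with a white lid, 52 mm across, 60 mm tall, beyond the far end of the binder. Origin: centre of its underside.
- meter: Bystander: yellow multimeter lying face up, 155 x 78 mm, 40 mm tall, to the right. Origin: centre of its underside.
- cutters: Bystander: side cutters with blue handles lying flat, 140 mm long, 12 mm tall, far right. Origin: near their middle.
- can: Bystander: drink can holding pens, 66 mm across, 170 mm tall with the pens, far left. Origin: centre of its underside.
Not all that is in view belongs to the job. What is meant by the tin is not blue, and is the smaller of those in its own colour.

How it is judged:
On the way, in this order (a step that is already met when the one before it is completed fails the run):
1. the tin stands on the bench clear of the binder, while the leaf is not yet over (height (world z) of tin below 0.004 m and angle between tin's own z axis and vertical below 0.1 rad and contact force between tin and book below 0.01 N and value of joint leaf below 1.4 rad), for 0.2 s.
2. the leaf lies flat on the left-hand page (value of joint leaf above 3.05 rad), for 0.2 s.
At the end, for the whole second after the job is handed in: The half-turned leaf lies flat on the left-hand page (within 5 degrees), the next leaf is still flat on the right, the tin stands upright and still on the bench without touching the binder, and the binder is within 30 mm of where it was (value of joint leaf above 3.05 rad and value of joint next_leaf below 0.08 rad and height (world z) of tin below 0.004 m and angle between tin's own z axis and vertical below 0.1 rad and contact force between tin and book below 0.01 N and linear speed of tin below 0.02 m/s and distance of book from where it was at the start of the episode below 0.03 m and angle between book's own z axis and vertical below 0.03 rad).
It fails at once if the tin is lifted, carried, pinched or struck hard (height (world z) of tin above 0.04 m or contact force between the fingers and tin above 35 N).
It fails at once if the leaf is pinched while it is turned, or the leaf or binder is pressed hard ((contact force between the fingers and book above 35 N and value of joint leaf between 0.9 and 2.95 rad) or contact force between the fingers and book above 90 N).
It fails at once if the binder is shoved or lifted (distance of book from where it was at the start of the episode above 0.035 m or angle between book's own z axis and vertical above 0.08 rad or height (world z) of book above 0.012 m).
It fails at once if the next leaf is turned up too (value of joint next_leaf above 0.25 rad).
It fails at once if another thing on the bench is disturbed (distance of any of solder, driver, jar, meter, cutters, can from where it was at the start of the episode above 0.03 m).
It also fails if it takes over 58 s, if anything falls off the work surface, if the arm or the gripper's body presses on something with over 40 N, if the wrist force passes 120 N, or if a joint passes its speed limit or range.

## Working session

There is one attempt and no reset: what is moved stays moved. The work goes in short steps, Python scripts to look and compute and a tool call to move; the robot and the scene stay as the last step left them, time stands still between calls to the robot, and variables do not carry over. Pictures are saved under pics/ and viewed, at most 10 in all, crops included, and the job is handed in when it is done.

Besides the shell and the picture viewer there is one more tool, called after "Request:" as name([rows], argument=value, ...), one row to a line, values as JSON. move_arm: Moves the arm, as the interface text tells. Its arguments: {"type":"object","properties":{"targets":{"type":"array"},"grip_force":{"type":"number"}},"required":["targets"]}

```bash
mkdir -p pics
cat > h.py <<'E'
import numpy as np,cv2
from bench import r
def cam(n):
    c=r.camera(n); im=np.asarray(c["image"]); f=im.shape[0]/2/np.tan(np.radians(c["vertical_fov"])/2)
    return im,f,c["cx"],c["cy"],np.array(c["cam_to_world"])
def ray(c,u,v):
    _,f,cx,cy,T=c; d=T[:3,:3]@np.array([(u-cx)/f,(v-cy)/f,1]); return T[:3,3],d
def onz(c,u,v,z):
    o,d=ray(c,u,v); return o+d*(z-o[2])/d[2]
def proj(c,p):
    _,f,cx,cy,T=c; q=T[:3,:3].T@(np.array(p)-T[:3,3]); return f*q[0]/q[2]+cx,f*q[1]/q[2]+cy
E
python3 - <<'E'
from h import *
for n in("scene","top"):
    c=cam(n); cv2.imwrite(f"pics/{n}1.png",cv2.resize(c[0],(784,588))); print(n,c[1:4],c[4].round(3).tolist())
s=r.read_state(); print(s)
E
```

```text
scene (np.float64(397.5554792215101), 275.7143323059356, 207.42543308550376) [[0.627, 0.445, -0.639, 1.301], [0.779, -0.368, 0.508, -0.585], [-0.01, -0.816, -0.578, 0.72], [0.0, 0.0, 0.0, 1.0]]
top (np.float64(529.6489053186098), 283.18590816752186, 212.4731353750501) [[0.018, -0.989, 0.145, 0.357], [-1.0, -0.021, -0.019, 0.025], [0.022, -0.145, -0.989, 1.323], [0.0, 0.0, 0.0, 1.0]]
{'time': 0.1, 'joint_positions': array([-1.36357774,  0.332794  , -0.06468416,  1.46084081,  0.02160409,
        1.34995612, -0.08851803]), 'joint_vel': array([-0.00044429, -0.0025682 ,  0.00152028, -0.00072613,  0.00101721,
        0.00035089,  0.00066127]), 'joint_torque': array([ 1.62218388e-03, -6.24536276e+01,  2.48107722e-02, -3.90716958e+01,
       -6.13952335e-02,  3.66291020e-02,  4.71126907e-05]), 'ee_pos': array([0.14230926, 0.60821446, 0.22185054]), 'eef_rot': array([ 1.14663132e-01,  9.93404219e-01, -6.50199008e-04, -3.96903338e-05]), 'ft_force': array([ 0.05112553,  0.33580879, -0.12071376]), 'torque': array([-0.00604371, -0.02815665, -0.01390257]), 'grip_force': 0.0, 'width': 0.08727189384057836}
```

View pics/scene1.png

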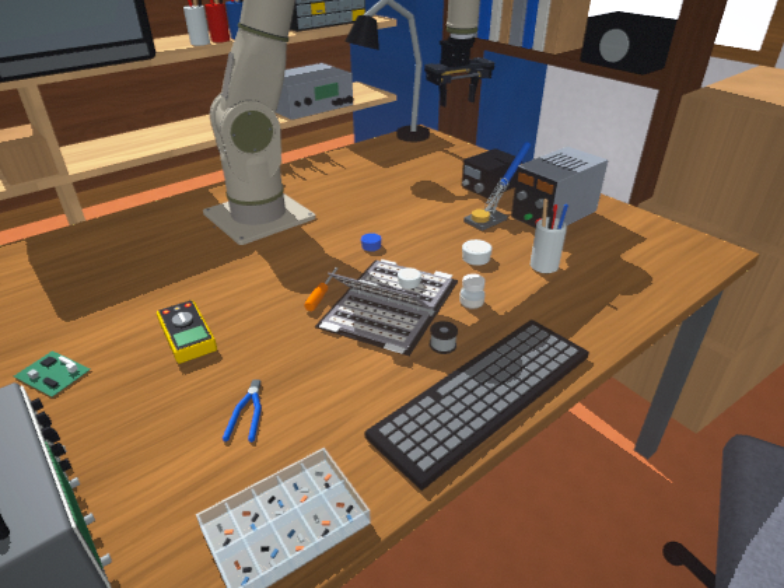

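View pics/top1.png

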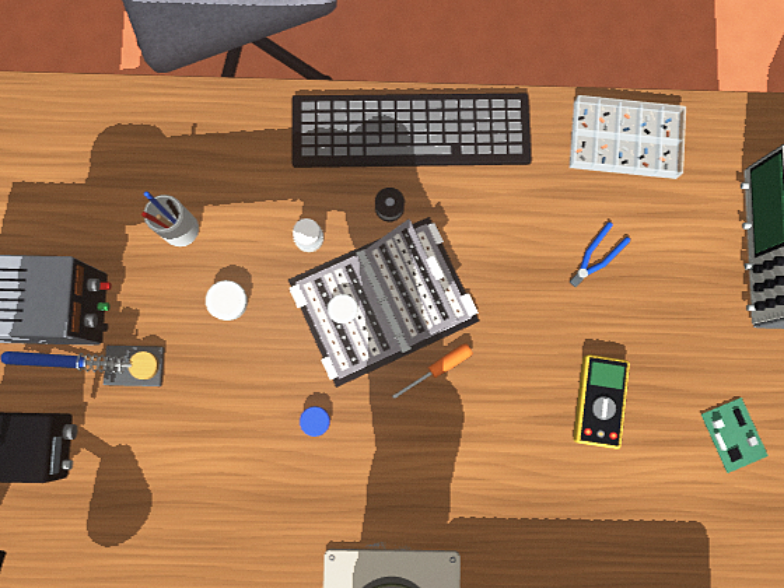

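The scene shows the open binder with the half-turned leaf. In the top view (784x588):
- **Could be taken for the tin:** small white on the page (343,309), large white (226,300), jar lid (308,235), blue (315,421).
- **Choice:** (343,309). It is not blue, it is the smaller white one, and it stands on the left-hand page.

Next I'll check it in a close crop and measure.

Run:
```python
from h import *
c=cam("top"); im=c[0]
cv2.imwrite("pics/crop1.png",cv2.resize(im[140:290,140:350],None,fx=3.8,fy=3.8,interpolation=cv2.INTER_CUBIC))
hsv=cv2.cvtColor(im,cv2.COLOR_BGR2HSV)
def blobs(m,z,lab,a0=60):
    k,_,st,ce=cv2.connectedComponentsWithStats(m)
    for i in range(1,k):
        if st[i,4]>a0: print(lab,ce[i].round(1),st[i].tolist(),onz(c,*ce[i],z).round(3))
w=cv2.inRange(hsv,(0,0,225),(180,30,255)); w[:, 360:]=0; w[:100]=0
blobs(w,.0355,"white")
blobs(cv2.inRange(hsv,(105,120,120),(125,255,255)),.02,"blue")
blobs(cv2.inRange(hsv,(5,200,200),(14,255,255)),.01,"orange")
# cover: corners from resized picture
for u,v in((289,283),(338,386),(480,318),(429,219)): print(onz(c,u/1.4,v/1.4,.003).round(3))
s=cam("scene"); cv2.imwrite("pics/crop2.png",cv2.resize(s[0][170:270,210:350],None,fx=5,fy=5,interpolation=cv2.INTER_CUBIC))
```

```text
white [217.7 172.6] [209, 165, 20, 15, 176] [0.642 0.165 0.036]
white [126.1 172.3] [117, 168, 17, 8, 70] [0.638 0.39  0.036]
white [310.1 191.1] [304, 183, 13, 17, 114] [ 0.601 -0.065  0.036]
white [304.5 213.2] [295, 190, 20, 42, 172] [ 0.545 -0.052  0.036]
white [235.7 200.8] [231, 195, 10, 14, 68] [0.572 0.118 0.036]
white [160.7 214.3] [147, 201, 28, 28, 621] [0.535 0.3   0.036]
white [232.7 232.7] [217, 201, 32, 64, 382] [0.493 0.123 0.036]
white [212.6 211.1] [207, 203, 13, 17, 117] [0.545 0.173 0.036]
white [324.1 215.9] [318, 204, 13, 23, 114] [ 0.539 -0.1    0.036]
white [249.4 228.2] [234, 210, 29, 48, 597] [0.505 0.082 0.036]
white [334.4 217.4] [328, 210, 14, 16, 112] [ 0.536 -0.126  0.036]
white [235.  262.4] [230, 255, 12, 16, 103] [0.421 0.115 0.036]
white [242.2 406.5] [232, 394, 23, 26, 511] [0.087 0.088 0.036]
blue [424.7 174.7] [415, 159, 23, 33, 148] [ 0.652 -0.356  0.02 ]
blue [434.7 183.2] [419, 170, 31, 26, 144] [ 0.631 -0.381  0.02 ]
blue [ 21.9 256.9] [1, 252, 52, 9, 182] [0.425 0.633 0.02 ]
blue [224.4 300.5] [214, 290, 22, 22, 348] [0.329 0.139 0.02 ]
[0.573 0.194 0.003]
[0.39  0.1   0.003]
[ 0.516 -0.151  0.003]
[ 0.697 -0.057  0.003]
```

View pics/crop1.png

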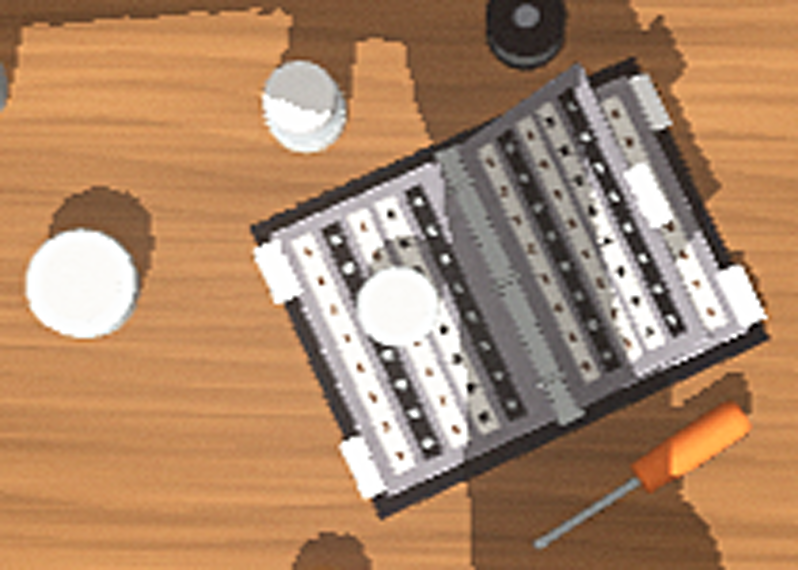

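View pics/crop2.png

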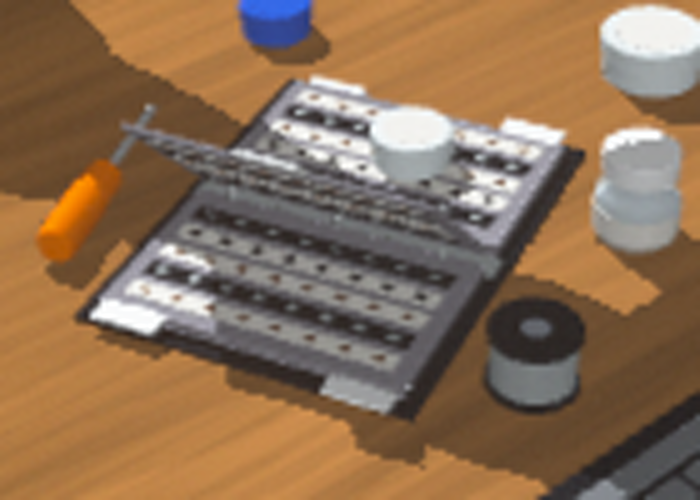

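The crop shows the white tin standing on the left page at crop (398,307) and the half-turned leaf's white tab at about (652,196). The scene crop confirms the tin is on the page and the leaf is raised.

```bash
cat >> h.py <<'E'
A,B,C,D=[np.array(p) for p in((.573,.194),(.39,.10),(.516,-.151),(.697,-.057))]
O=(A+B+C+D)/4; ex=(A-B+D-C); ex/=np.linalg.norm(ex); ey=np.array([-ex[1],ex[0]])
def loc(p): q=np.array(p[:2])-O; return np.array([q@ex,q@ey,p[2]])
def world(l): return np.r_[O+l[0]*ex+l[1]*ey,l[2]]
def tcp():
    from scipy.spatial.transform import Rotation as R
    s=r.read_state(); M=R.from_quat(s["eef_rot"]).as_matrix()
    E=np.array([[*ex,0],[*ey,0],[0,0,1]]); 
    print("t",s["time"],"local mm",(loc(s["ee_pos"])*1e3).round(1),"f",(E@s["ft_force"]).round(1),"w",round(s["width"],3)); return s,M,E
E
python3 - <<'E'
from h import *
from scipy.spatial.transform import Rotation as R
print(O,np.degrees(np.arctan2(ex[1],ex[0])))
c=cam("top")
P=lambda u,v:(140+(u+.5)/3.8-.5,140+(v+.5)/3.8-.5)
tin=loc(onz(c,*P(398,307),.0355)); print("tin",tin)
o,d=ray(c,*P(652,196)); best=[]
for t in np.linspace(1.0,1.5,5001):
    l=loc(o+d*t); rr=np.hypot(l[1],l[2]-.013); best.append((abs(rr-.137),np.arctan2(l[2]-.013,-l[1]),*l))
best=np.array(best); 
for k in range(1,len(best)-1):
    if best[k,0]<3e-4 and best[k,0]<=min(best[k-1,0],best[k+1,0]): print("theta",best[k])
# scene check: leaf free-edge upper corners in crop2 pixel (128,125)
s=cam("scene")
for th in(.4,.5,.6,.7,.8):
    pts=[(x,-.130*np.cos(th),.013+.130*np.sin(th)) for x in(-.095,.095)]+[(0,-.144*np.cos(th),.013+.144*np.sin(th))]
    print(th,[((np.array(proj(s,world(p)))-[210,170])*5).round() .tolist()for p in pts],[((np.array(proj(c,world(p)))-140)*3.8).round().tolist() for p in pts])
s,M,E=tcp(); T=np.column_stack([[*ey,0],[*ex,0],[0,0,-1]]); print("rot",R.from_matrix(M.T@T).as_rotvec())
E
```

```text
[0.544  0.0215] 27.315607973442262
tin [0.01606328 0.0746039  0.0355    ]
theta [ 2.38135632e-05  8.18985936e-01 -1.45200004e-03 -9.35820968e-02
  1.13089543e-01]
theta [ 1.72903001e-05 -5.19308343e-01  2.12243207e-02 -1.18923271e-01
 -5.49817498e-02]
0.4 [[95.0, 218.0], [410.0, 302.0], [237.0, 264.0]] [[748.0, 322.0], [614.0, 59.0], [699.0, 179.0]]
0.5 [[98.0, 196.0], [414.0, 278.0], [241.0, 239.0]] [[743.0, 324.0], [607.0, 58.0], [692.0, 179.0]]
0.6 [[102.0, 173.0], [419.0, 254.0], [246.0, 212.0]] [[735.0, 326.0], [598.0, 58.0], [684.0, 181.0]]
0.7 [[108.0, 151.0], [425.0, 230.0], [253.0, 186.0]] [[725.0, 330.0], [588.0, 59.0], [673.0, 183.0]]
0.8 [[114.0, 128.0], [431.0, 207.0], [260.0, 161.0]] [[714.0, 334.0], [576.0, 61.0], [660.0, 187.0]]
t 0.3 local mm [-87.5 705.9 222.3] f [-0.6 -0.5  0.8] w 0.087
rot [-3.45664221e-04  1.60922915e-04  8.64246523e-01]
```

Request:
move_arm([
  [[0,0,0],[0,0,0.173],34],
  [[0,0,0],[0,0,0.173],34],
  [[0,0,0],[0,0,0.173],34],
  [[0,0,0],[0,0,0.173],34],
  [[0,0,0],[0,0,0.172],34],
  [[-5.2,0.8,0],[0,0,0],34],
  [[-5.2,0.8,0],[0,0,0],34],
  [[-5.2,0.8,0],[0,0,0],34],
  [[-5.2,0.8,0],[0,0,0],34],
  [[-5.2,0.8,0],[0,0,0],34],
  [[-5.2,0.8,0],[0,0,0],34],
  [[-5.2,0.8,0],[0,0,0],34],
  [[-5.2,0.8,0],[0,0,0],34],
  [[-5.2,0.8,0],[0,0,0],34],
  [[-5.2,0.8,0],[0,0,0],34],
  [[-5.2,0.8,0],[0,0,0],34],
  [[-5.2,0.8,0],[0,0,0],34],
  [[-5.2,0.8,0],[0,0,0],34],
])

```text
time: 2.55
ee_pos: [0.546, 0.0545, 0.2228]
eef_rot: [0.52, 0.854, 0.0, 0.0]
ft_force: [-0.0, 1.8, 0.4]
width: 0.0293
grip_force: 0.0
```

Run:
```python
from h import *
s,M,E=tcp(); print(M.T.round(3)@E.T)
```

```text
t 2.55 local mm [ 16.9  28.4 222.8] f [0.8 1.6 0.4] w 0.029
[[-1.21069275e-03  1.00007126e+00  0.00000000e+00]
 [ 1.00007126e+00  1.21069275e-03  1.00000000e-03]
 [ 1.34738386e-03  4.29600653e-04 -1.00000000e+00]]
```

Request:
move_arm([
  [[0.2,0,3],[0,0,0],34],
  [[0,0,5],[0,0,0],34],
  [[0,0,4],[0,0,0],34],
  [[0,0,3],[0,0,0],34],
  [[0,0,2],[0,0,0],34],
  [[0,0,1.5],[0,0,0],34],
  [[0,0,1],[0,0,0],34],
  [[0,0,0.5],[0,0,0],34],
  [[0,0,0.3],[0,0,0],34],
  [[0,0,0],[0,0,0],34],
])

```text
time: 3.8
ee_pos: [0.5444, 0.0577, 0.0198]
eef_rot: [0.52, 0.854, 0.0, 0.0]
ft_force: [1.0, -0.4, 0.2]
width: 0.0294
grip_force: 0.0
```

Run:
```python
from h import *
tcp()
c=cam("top"); cv2.imwrite("pics/top2.png",cv2.resize(c[0][110:290,110:350],None,fx=3.3,fy=3.3,interpolation=cv2.INTER_CUBIC))
s=cam("scene"); cv2.imwrite("pics/sc2.png",cv2.resize(s[0][130:270,210:370],None,fx=4.2,fy=4.2,interpolation=cv2.INTER_CUBIC))
```

```text
t 3.8 local mm [16.9 32.  19.8] f [ 0.7 -0.9  0.2] w 0.029
```

View pics/sc2.png

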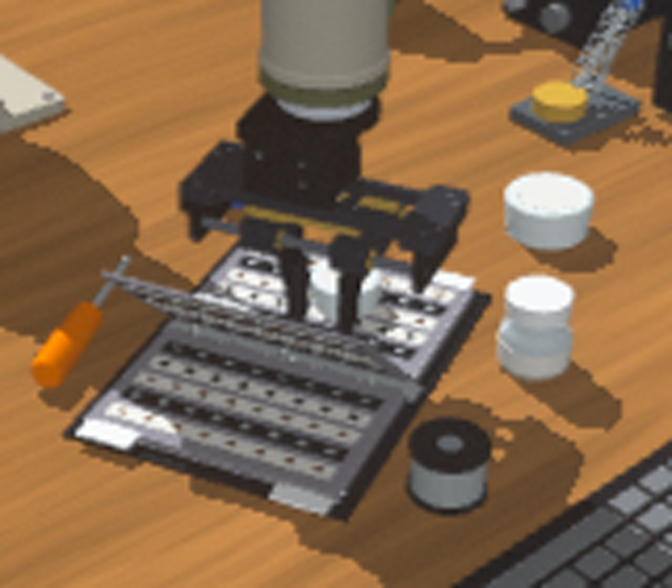

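The fingers stand behind the tin, which is at about (345,285), and they clear the leaf and the rings. Next I'll push it left.

Request:
move_arm([
  [[0,0,0.4],[0,0,0],34],
  [[0.6,0,0],[0,0,0],34],
  [[0.6,0,0],[0,0,0],34],
  [[0.8,0,0],[0,0,0],34],
  [[0.8,0,0],[0,0,0],34],
  [[0.8,0,0],[0,0,0],34],
  [[0.8,0,0],[0,0,0],34],
  [[0.8,0,0],[0,0,0],34],
  [[0.8,0,0],[0,0,0],34],
  [[0.8,0,0],[0,0,0],34],
  [[0.8,0,0],[0,0,0],34],
  [[0.8,0,0],[0,0,0],34],
  [[0.8,0,0],[0,0,0],34],
  [[0.8,0,0],[0,0,0],34],
  [[0.8,0,0],[0,0,0],34],
  [[0.8,0,0],[0,0,0],34],
  [[0.8,0,0],[0,0,0],34],
  [[0.5,0,0],[0,0,0],34],
  [[0,0,0],[0,0,0],34],
])

```text
time: 6.28
ee_pos: [0.4848, 0.1726, 0.0155]
eef_rot: [0.52, 0.854, 0.0, -0.0]
ft_force: [-0.3, -0.3, -0.3]
width: 0.0298
grip_force: 0.2
```

Run:
```python
from h import *
tcp()
c=cam("top"); s=cam("scene")
a=cv2.resize(c[0][130:290,130:350],(396,288),interpolation=cv2.INTER_CUBIC); b=cv2.resize(s[0][130:270,240:380],(392,392),interpolation=cv2.INTER_CUBIC)
o=np.zeros((392,790,3),np.uint8); o[:288,:396]=a; o[:,398:]=b; cv2.imwrite("pics/p3.png",o)
```

```text
t 6.275 local mm [ 16.7 161.4  15.5] f [-0.4 -0.1 -0.3] w 0.03
```

View pics/p3.png

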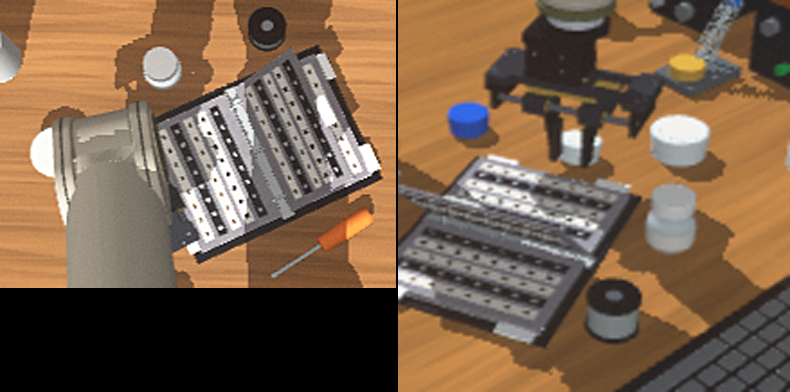

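The tin stands on the bench at right-pane (578,148), clear of the binder. Next I'll back off, rise, cross to the right, shut the fingers and tilt.

Request:
move_arm([
  [[-0.5,0,0],[0,0,0],34],
  [[-1.0,0,-0.5],[0,0,0],34],
  [[0,0,-3],[0,0,0],34],
  [[0,0,-5],[0,0,0],34],
  [[0,0,-5],[0,0,0],0],
  [[0,0,-5],[0,0,0],0],
  [[-2,0,-2],[0,0,0],0],
  [[-5,-0.3,0],[0,0,0],0],
  [[-5,-0.3,0],[0,0,0],0],
  [[-5,-0.3,0],[0,0,0],0],
  [[-5,-0.3,0],[0,0,0],0],
  [[-5,-0.3,0],[0,0,0],0],
  [[-5,-0.3,0],[0,0,0],0],
  [[-2.6,0,0],[0,0,0],0],
  [[0,0,0],[0,0.175,0],0],
  [[0,0,0],[0,0.175,0],0],
  [[0,0,0],[0,0.174,0],0],
  [[0,0,0],[0,0,0],0],
])

```text
time: 8.62
ee_pos: [0.6332, -0.1614, 0.2165]
eef_rot: [0.505, 0.823, 0.134, -0.224]
ft_force: [-0.1, -0.9, -0.4]
width: 0.0006
grip_force: 0.0
```

```bash
cat >> h.py <<'E'
def to(y,z,x=-.001):
    s,M,E=tcp(); l=loc(s["ee_pos"]); dw=E.T@(np.array([x,y,z])-l); print("tool axes in local\n",(E@M).T.round(3),"\nshift cm",(M.T@dw*100).round(2))
E
python3 - <<'E'
from h import *
to(-.167,.169)
c=cam("top"); P=[proj(c,world((0,-.095,.11)))]; print(P)
hsv=cv2.cvtColor(c[0],cv2.COLOR_BGR2HSV)
m=cv2.inRange(hsv,(0,0,200),(180,40,255)); m[:,:0]=0; m[250:]=0;m[:120]=0;m[:,350:]=0
k,_,st,ce=cv2.connectedComponentsWithStats(m)
for i in range(1,k):
    if st[i,4]>60: print(ce[i].round(1),st[i].tolist(),loc(onz(c,*ce[i],.0245)).round(3))
E
```

```text
t 8.625 local mm [  -4.7 -203.5  216.5] f [-0.5 -0.7 -0.4] w 0.001
tool axes in local
 [[ 0.008  0.864  0.504]
 [ 1.    -0.006 -0.006]
 [-0.002  0.504 -0.864]] 
shift cm [0.76 0.37 5.94]
[(np.float64(311.3753301239917), np.float64(190.64176392118995))]
[121.9 164. ] [103, 140, 34, 36, 291] [0.28  0.287 0.024]
[218.7 167.5] [209, 156, 22, 24, 379] [0.166 0.074 0.024]
[289.3 181.8] [281, 167, 16, 34, 143] [ 0.056 -0.068  0.024]
[286. 190.] [276, 171, 20, 41, 202] [ 0.041 -0.052  0.024]
[279.2 204.5] [266, 177, 27, 58, 263] [ 0.015 -0.02   0.024]
[265.7 196.7] [257, 185, 16, 26, 98] [0.048 0.001 0.024]
[253.8 220.6] [238, 191, 33, 59, 348] [0.007 0.054 0.024]
[245.9 222.6] [231, 195, 31, 55, 339] [0.011 0.073 0.024]
[160.7 214.4] [147, 201, 28, 28, 627] [0.122 0.253 0.024]
[229.5 225.7] [216, 201, 28, 49, 301] [0.022 0.113 0.024]
[212.6 211.1] [207, 203, 13, 17, 122] [0.073 0.135 0.024]
[277.5 222. ] [270, 209, 15, 27, 99] [-0.022  0.003  0.024]
[202.1 241.2] [192, 232, 21, 18, 318] [0.017 0.19  0.024]
```

Request:
move_arm([
  [[0.4,0.2,3],[0,0,0],0],
  [[0.4,0.2,3],[0,0,0],0],
  [[0,0,4],[0,0,0],0],
  [[0,0,3],[0,0,0],0],
  [[0,0,2],[0,0,0],0],
  [[0,0,1],[0,0,0],0],
  [[0,0,0],[0,0,0],0],
])

```text
time: 9.55
ee_pos: [0.5985, -0.0775, 0.0865]
eef_rot: [0.502, 0.825, 0.135, -0.221]
ft_force: [0.3, 0.2, 0.2]
width: 0.0001
grip_force: 0.0
```

Run:
```python
from h import *
to(-.0996,.0926)
c=cam("top"); s=cam("scene")
a=cv2.resize(c[0][130:290,210:370],(392,392),interpolation=cv2.INTER_CUBIC); b=cv2.resize(s[0][130:270,210:350],(392,392),interpolation=cv2.INTER_CUBIC)
cv2.imwrite("pics/p4.png",np.hstack([a,b]))
```

```text
t 9.55 local mm [   3.  -113.    86.5] f [ 0.3 -0.   0.2] w 0.0
tool axes in local
 [[-0.001  0.866  0.5  ]
 [ 1.     0.001  0.001]
 [ 0.     0.5   -0.866]] 
shift cm [ 1.47 -0.4   0.14]
```

View pics/p4.png

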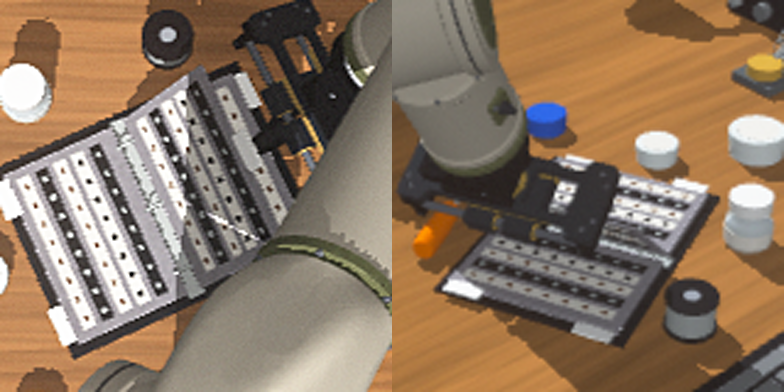

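The picture shows the shut fingertips at left-pane (275,130), just outside and below the tab and clear of everything. Next I'll push the leaf up by turning rigidly about the spine.

Request:
move_arm([
  [[0.8,-0.4,0.1],[0,0,0],0],
  [[0.7,0,0],[0,0,0],0],
  [[1.0,0,-0.4],[0,-0.0873,0],0],
  [[1.0,0,-0.4],[0,-0.0873,0],0],
  [[1.0,0,-0.4],[0,-0.0873,0],0],
  [[1.0,0,-0.4],[0,-0.0873,0],0],
  [[1.0,0,-0.4],[0,-0.0873,0],0],
  [[1.0,0,-0.4],[0,-0.0873,0],0],
  [[0,0,0],[0,0,0],0],
])

```text
time: 10.78
ee_pos: [0.5657, -0.0206, 0.1339]
eef_rot: [0.518, 0.855, 0.001, -0.0]
ft_force: [1.1, 0.3, -0.1]
width: 0.0004
grip_force: 0.0
```

Run:
```python
from h import *
to(-.0115,.128)
c=cam("top"); s=cam("scene")
a=cv2.resize(c[0][130:290,210:370],(392,392),interpolation=cv2.INTER_CUBIC); b=cv2.resize(s[0][130:270,210:350],(392,392),interpolation=cv2.INTER_CUBIC)
cv2.imwrite("pics/p5.png",np.hstack([a,b]))
```

```text
t 10.775 local mm [-1.000e-01 -4.740e+01  1.339e+02] f [ 1.1 -0.3 -0.1] w 0.0
tool axes in local
 [[-0.005  1.     0.002]
 [ 1.     0.005  0.002]
 [ 0.002  0.002 -1.   ]] 
shift cm [ 3.59 -0.08  0.6 ]
```

View pics/p5.png

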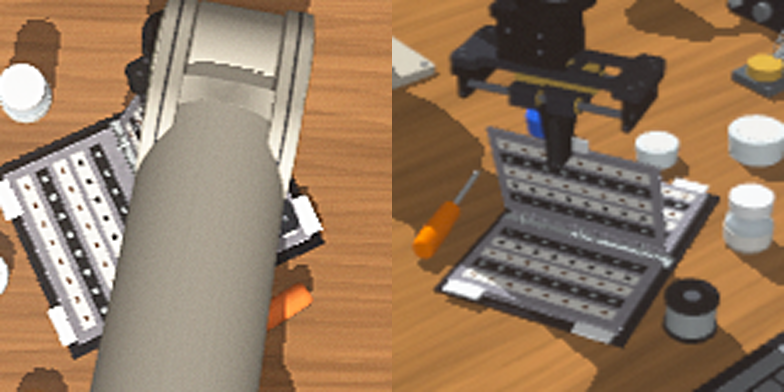

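The scene pane shows the leaf nearly upright with the fingers behind its tab at (560,145) and the next leaf still flat. Next I'll carry it over.

Request:
move_arm([
  [[1.2,0,0.2],[0,0,0],0],
  [[1.2,0,0.2],[0,0,0],0],
  [[1.2,0,0.2],[0,0,0],0],
  [[1.4,0,0.2],[0,0,0],0],
  [[1.4,0,0.2],[0,0,0],0],
  [[1.3,0,0.3],[0,0,0],0],
  [[1.2,0,0.6],[0,0,0],0],
  [[1.2,0,0.7],[0,0,0],0],
  [[1.1,0,0.7],[0,0,0],0],
  [[0.9,0,0.9],[0,0,0],0],
  [[0.9,0,1.0],[0,0,0],0],
  [[0.8,0,1.1],[0,0,0],0],
  [[0.4,0,0.9],[0,0,0],0],
  [[0.4,0,0.9],[0,0,0],0],
  [[0.3,0,1.0],[0,0,0],0],
  [[0,0,0],[0,0,0],0],
])

```text
time: 12.88
ee_pos: [0.4969, 0.1086, 0.0413]
eef_rot: [0.52, 0.854, -0.001, -0.0]
ft_force: [-0.2, -0.7, 0.1]
width: 0.0005
grip_force: 0.0
```

Run:
```python
from h import *
to(.101,.017)
```

```text
t 12.875 local mm [-1.9 99.  41.3] f [-0.5 -0.5  0.1] w 0.0
tool axes in local
 [[-0.     1.     0.   ]
 [ 1.     0.    -0.001]
 [-0.001  0.    -1.   ]] 
shift cm [0.2  0.09 2.43]
```

Request:
move_arm([
  [[0,0,0.8],[0,0,0],0],
  [[0,0,0.7],[0,0,0],0],
  [[0,0,0.5],[0,0,0],0],
  [[0,0,0.3],[0,0,0],0],
  [[0,0,0.2],[0,0,0],0],
  [[0,0,0.2],[0,0,0],0],
  [[0,0,0],[0,0,0],0],
  [[0,0,0],[0,0,0],0],
])

```text
time: 13.88
ee_pos: [0.4975, 0.1088, 0.0154]
eef_rot: [0.52, 0.854, 0.0, -0.0]
ft_force: [-2.9, -0.7, 5.7]
width: 0.0006
grip_force: 2.5
```

Request:
move_arm([
  [[0,0,0.1],[0,0,0],0],
  [[0,0,0],[0,0,0],0],
  [[0,0,-1],[0,0,0],0],
  [[0,0,-4],[0,0,0],0],
  [[0,0,-5],[0,0,0],0],
  [[0,0,-5],[0,0,0],0],
  [[0,0,-5],[0,0,0],0],
  [[0,0,0],[0,0,0],0],
])

```text
time: 14.88
ee_pos: [0.4994, 0.1091, 0.2179]
eef_rot: [0.52, 0.854, 0.003, 0.001]
ft_force: [0.2, -0.2, -1.8]
width: 0.0003
grip_force: 0.0
```

Run:
```python
from h import *
tcp()
s=cam("scene"); cv2.imwrite("pics/p6.png",cv2.resize(s[0][130:270,210:390],(774,602))[:600])
```

```text
t 14.875 local mm [  0.6  98.3 217.9] f [ 0.1 -0.3 -1.8] w 0.0
```

View pics/p6.png

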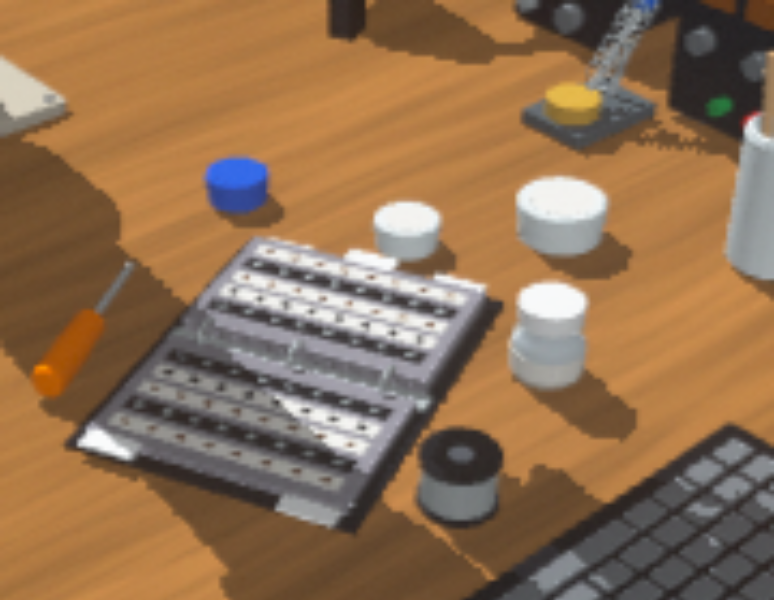

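The leaf lies flat on the left, with its tab at (370,260). The next leaf is flat on the right, the tin stands clear at (407,230), and the bystanders have not moved. I'll hand the job in.

```bash
python3 -c "
from bench import r
print(r.close_job())"
```

```text
the job is handed in; nothing more can be done
None
```

I handed the job in after about 15 s of the 58 s allowed. The last picture shows the tin on the bench clear of the binder, the leaf flat on the left-hand page, and the next leaf and everything else in place; no verdict came back.

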